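# Seat the guide bushing on the sprung die post

### The job

One of the two bronze bushings slips over the bare guide post of the die shoe and the other is bored too small for it: stand the small-bored one upright in the grey parts tray and let go of it. Slide the other over the post and press it down against the sprung collar until it sits hard on the stop face round the post, and keep it gripped and pressed there without straining it, so that I can put the retaining clip in the groove above it: finish while still holding it down. Leave the other things on the bench where they lie.

Things in the scene. Friction and masses are not known exactly. Their poses are not given: they have to be found in the camera images.
- bushing_wide_mid (a point): bronze bushing that fits: a plain round tube 40 mm long, 40 mm outside diameter, bore 23 mm, about 0.29 kg. It starts standing on end on the bench. Point at its centre, half-way up (20 mm from either end), z along its axis.
- bushing_narrow_mid (a point): bronze bushing bored too small for the post: the same 40 mm long, 40 mm outside diameter tube but with a bore of 16 mm, about 0.37 kg. It starts standing on end on the bench, and its place may be swapped with that of the other. Point at its centre, half-way up, z along its axis.
- bushing_wide: the bushing that fits, as above, with its origin at the centre of its lower end, 20 mm below its mid point
- bushing_narrow: the small-bored bushing, as above, with its origin at the centre of its lower end, 20 mm below its mid point
- stop_seat: hard stop round the bare post: dark steel boss 48 mm across, on a fixed steel die shoe 90 by 220 mm, 30 mm high. Origin at the centre of its flat top, 40 mm above the bench, on the post's axis; z up, y along the shoe's length. A like post, already made up with bushing and clip, stands 110 mm away along +y; a low insert between them (42 mm above the bench) begins 32 mm away
- post_tip (a point): top of the bare guide post: 52 mm above the stop face (92 mm above the bench). The post is 20 mm in diameter and upright, its top 6 mm rounded to a nose of 9 mm; clip groove 42.5 to 45 mm above the stop face, just clear of a seated bushing
- spring_collar (a joint): travel of the sprung steel collar (30 mm diameter) round the bare post, in m: 0 = up, its top 12 mm above the stop face; 0.012 = pressed level with the stop face, when the bushing meets the stop. Starts pushing back with 6 N, 10 N when level with the stop; pops up again when released, lifting the bushing with it
- parts_tray: open grey steel tray, 160 by 160 mm outside, walls 3 mm thick and 28 mm high, floor 3 mm thick, fixed to the bench, empty. Origin at the centre of its underside, x and y along its sides
- sash_punch: bystander: black steel sash punch segment, lying with its crooked profile up, about 40 by 105 mm, 35 mm high, origin in the middle of its underside
- align_pin: bystander: brass alignment pin 12 mm thick lying along its x, 67 mm long with an 18 mm square head, origin under the head
- shim_block: bystander: copper shim block 50 (x) by 30 by 14 mm high, origin in the middle of its underside
- die_cap: bystander: red plastic channel cap 30 by 70 (y) by 22 mm high, origin in the middle of its underside
- vee_die: bystander: black steel vee die segment 60 by 55 mm, 55 mm high, origin in the middle of its underside
- hex_key: bystander: black hex key, long arm 100 mm along x, short arm 32 mm at its +x end towards +y, 8 mm thick, origin under the middle of the long arm

How it is judged:
By the outcome, as a careful person would: the job done as asked, in the order asked, and still so for the second after the job is handed in, while the arm keeps its last pose, push and grip.
It also fails if it takes over 48 s, if anything falls off the work surface, if the arm or the gripper's body presses on something with over 40 N, if the wrist force passes 120 N, or if a joint passes its speed limit or range.

### The arm

A 6-joint arm with a two-finger parallel gripper is mounted at the origin on the work surface. World frame = base frame: x ahead of the robot, y to its left, z up, the work surface at z = 0. Lengths are in m, angles in rad, forces in N, time in s.
With the tool pointing down it reaches from about 0.4 to 0.825 m from the base axis. Payload 7 kg.
Tool frame: the origin (TCP) lies between the finger pads; the fingertips stand 8 mm ahead of it and the grasp point (between the pads) lies 11 mm behind it (arm.finger_overhang is the distance from the TCP to the fingertips, in m); z points along the fingers, y is the line along which they close (so a half turn about z gives the same grasp; the last joint's range is limited). The gripper opens to 88 mm and grips with 3 to 60 N. Pads are 19 mm wide; open, the fingers measure 130 mm over their backs; the gripper's body (78 mm by 193 mm) begins 47 mm behind the grasp point.
Start: joints at [1.497, 0.359, 0.012, 0, -1.224, -0.288], TCP at [0.239, 0.631, 0.235] pointing down, gripper open.
Joint ranges: [-3.07, 3.07], [-1.43, 2.12], [-1.02, 1.25], [-3.03, 1.67], [-3.05, -0], [-3.03, 3.03]. Speed limits (rad/s): [2.39, 2.39, 3.01, 3.14, 3.14, 3.14].

### API

Orientations are given as [roll, pitch, yaw] about the fixed x, y, z axes, in that order (R = Rz(yaw) Ry(pitch) Rx(roll)).
In Python, from station import arm gives the robot as it stands.
- The arm moves only by the tool move_arm, never from a script. Its argument "rows" is text: rows parted by semicolons, each of 7 numbers parted by spaces: the turn, a rotation vector about the tool's x, y, z in degrees, then the shift along the tool's x, y, z in m, then the finger opening in m, from 0 to 0.0876. A call has 1 to 8 rows; each row shifts and turns the commanded pose from where the row before left it, along the tool's axes as they then stand; what a row does not reach is not made up. A row lasts 1/8 s, in which the tool goes at most 62.5 mm and 10.7 degrees, less where a joint would pass 70% of its speed; a pose out of reach is approached as far as the arm can. A call is refused whole if a number of a shift passes 0.0625 or a number of a turn 10.7, either way. A call with a gripper value outside its range is refused whole. The fingers move at their own pace and stop on an object; "squeeze" is the grip in N (left out, the last holds). Time passes only in rows, so rows that do not move let the fingers close. It gives the time, the measured TCP pose, the force, the opening and the grip force at its end, in the units of the state.
- arm.get_state(): the state, without advancing time (a new reading comes with each control period).
- arm.grab_frame(name): name is "side" or "top" or "wrist"; returns (picture, depth): 384x512x3 uint8, blue, green, red; 384x512 float32, m along the optical axis (not along the pixel's ray), 0 where there is no reading.
- arm.camera_model(name): a dict with "mtx" (3x3 intrinsics, pixels), "camera_from_world" (4x4, takes a point from world to camera coordinates); the wrist camera has in their place "mount" (4x4, takes a point from camera to tool coordinates, whose origin is the TCP and whose axes are the flange's). Camera axes: x right, y down, z forward; pixel columns grow to the right and rows downward; lengths in m; the calibration is good to about 2 mm. A picture is of the moment at which its call begins: read the wrist's pose just before it. camera_model takes no time and is no camera call.
- arm.job_done(): hands the job in; it is judged then, once.
The state is a dict: "t": time; "q": joint angles; "qd": joint speeds; "joint_efforts": joint torques, N m; "eef_pos": TCP position; "ee_rot": TCP orientation; "force": force on the tool from outside, world axes, zero at the start; "moment": the same for the moment, N m; "width": finger opening in m; "gripper_force": force on a finger pad.
Only numpy, scipy, OpenCV 4.12 (cv2) and the standard library are available. Lean on these libraries where they do the work, as an engineer would, in place of code of your own. Each camera call takes 0.05 s, during which the arm holds its last target. There are 200 camera calls.

## Working session

There is one attempt and no reset: what is moved stays moved. The work goes in short steps, Python scripts to look and compute and a tool call to move; the robot and the scene stay as the last step left them, time stands still between calls to the robot, and variables do not carry over. Pictures are saved under pics/ and viewed, at most 10 in all, crops included, and the job is handed in when it is done.

Besides the shell and the picture viewer there is one more tool, called after "Call:" as name(argument=value, ...) on one line, values as JSON. move_arm: Moves the arm, as the interface text tells. Its arguments: {"type":"object","properties":{"rows":{"type":"string"},"squeeze":{"type":"number"}},"required":["rows"]}

```bash
mkdir -p pics; cat > h.py <<'E'
import numpy as np, cv2
from station import arm
from scipy.spatial.transform import Rotation as R
def T_tool(s):
    T=np.eye(4); T[:3,:3]=R.from_euler('xyz',s['ee_rot']).as_matrix(); T[:3,3]=s['eef_pos']; return T
def cam(name):
    s=arm.get_state(); m=arm.camera_model(name)
    W=T_tool(s)@np.array(m['mount']) if name=='wrist' else np.linalg.inv(np.array(m['camera_from_world']))
    im,d=arm.grab_frame(name); return im,d,np.array(m['mtx']),W
def cloud(d,K,W):
    v,u=np.mgrid[:d.shape[0],:d.shape[1]]
    P=np.stack([(u-K[0,2])/K[0,0]*d,(v-K[1,2])/K[1,1]*d,d,np.ones_like(d)],-1)
    return (P@W.T)[...,:3]
def save(name,tag):
    im,d,K,W=cam(name); np.savez(f'{tag}.npz',im=im,d=d,K=K,W=W); cv2.imwrite(f'pics/{tag}.png',im); return im,d,K,W
E
python3 - <<'E'
from h import *
print(arm.get_state())
for n in('top','side'):
    im,d,K,W=save(n,n+'1'); print(n,W.round(3).tolist())
a=cv2.imread('pics/top1.png');cv2.imwrite('pics/top1b.png',cv2.resize(a,(800,600)))
E
```

```text
{'t': 0.0, 'q': array([ 1.49713235e+00,  3.59398030e-01,  1.10525346e-02, -3.73836587e-04,
       -1.22410804e+00, -2.88074644e-01]), 'qd': array([-1.09437982e-03, -1.16929462e-03, -1.44517677e-05,  2.26679033e-03,
       -7.72469687e-04,  1.30721736e-03]), 'joint_efforts': array([-1.84541437e-03, -5.82711983e+01,  2.93053079e+01,  6.99680284e+00,
        6.86382395e-03, -1.73519720e-04]), 'eef_pos': array([0.23874603, 0.63084687, 0.23360846]), 'ee_rot': array([ 3.13990388e+00, -1.33926647e-04, -3.61865826e-01]), 'force': array([ 0.24431769, -0.17476995, -0.17591536]), 'moment': array([-0.01492629,  0.02089229, -0.03361409]), 'gripper_force': 0.0, 'width': 0.08770715365241272}
top [[0.003, -0.983, 0.183, 0.404], [-1.0, -0.004, -0.006, 0.008], [0.006, -0.183, -0.983, 0.99], [0.0, 0.0, 0.0, 1.0]]
side [[-0.812, -0.447, 0.375, 0.169], [-0.584, 0.622, -0.522, 0.506], [0.0, -0.643, -0.766, 0.846], [0.0, 0.0, 0.0, 1.0]]
```

View pics/top1b.png

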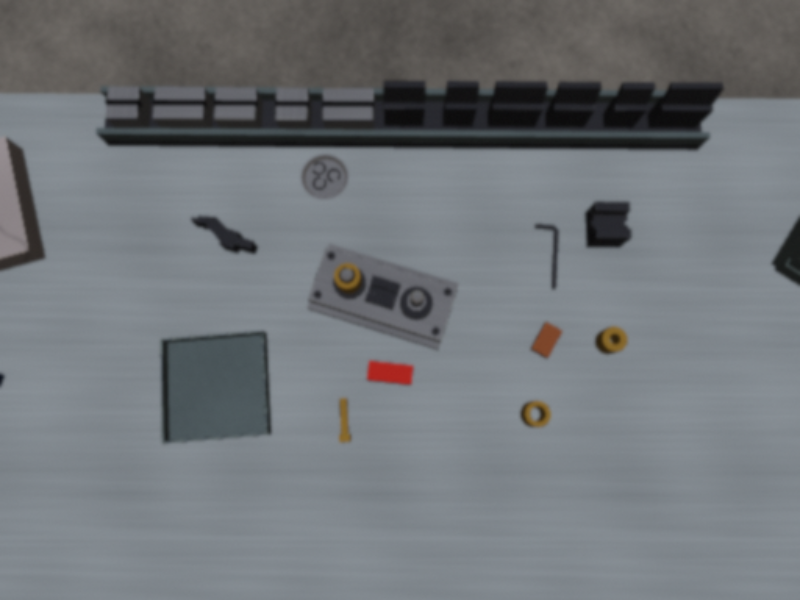

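View pics/side1.png

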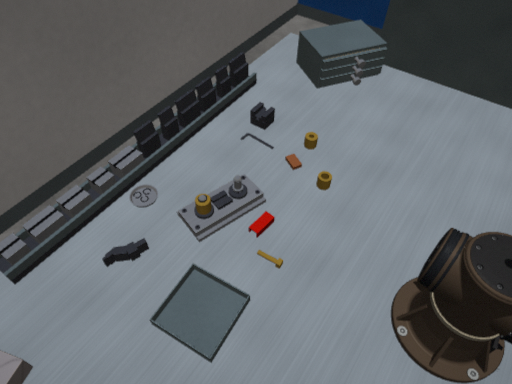

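The top view (800x600) shows the narrow bushing at (612,340), the wide one at (536,414), the bare post at (416,300), the made-up post at (347,277) and the tray at (216,386). The shim sits at (546,340) and the cap at (390,373).

```bash
python3 - <<'E'
from h import *
for n,px in(('top1',dict(narrow=(612,340),wide=(536,414),post=(416,300),made=(347,277),tray=(216,386))),):
    z=np.load(n+'.npz'); P=cloud(z['d'],z['K'],z['W']); print(z['K'].tolist())
    for k,(u,v) in px.items():
        u=int(u*.64);v=int(v*.64); r=58 if k=='tray' else 14
        Q=P[v-r:v+r,u-r:u+r].reshape(-1,3)
        lo,hi={'narrow':(.033,.05),'wide':(.033,.05),'post':(.085,.1),'made':(.07,.1),'tray':(.02,.04)}[k]
        Q=Q[(Q[:,2]>lo)&(Q[:,2]<hi)]
        c,rad=cv2.minEnclosingCircle(Q[:,:2].astype(np.float32))
        rr=cv2.minAreaRect(Q[:,:2].astype(np.float32))
        print(k,len(Q),np.round(c,4),round(rad,4),Q.mean(0).round(4),'rect',np.round(rr[0],4),np.round(rr[1],3),rr[2])
    Q=P.reshape(-1,3);Q=Q[(abs(Q[:,2]-.03)<.004)&(abs(Q[:,0]-.51)<.15)&(abs(Q[:,1]-.02)<.16)]
    Q=Q[(Q[:,0]>.42)]
    print(cv2.minAreaRect(Q[:,:2].astype(np.float32)))
E
```

```text
[[398.244507168075, 0.0, 257.35655565583437], [0.0, 398.244507168075, 196.11164053609343], [0.0, 0.0, 1.0]]
narrow 187 [ 0.5312 -0.3245] 0.0205 [ 0.5304 -0.3239  0.0393] rect [ 0.5315 -0.3242] [0.038 0.039] 44.78627395629883
wide 159 [ 0.4161 -0.2016] 0.0198 [ 0.4163 -0.2013  0.0394] rect [ 0.4165 -0.2009] [0.037 0.038] 44.43864440917969
post 54 [ 0.587 -0.019] 0.0098 [ 0.5863 -0.0183  0.0899] rect [ 0.5871 -0.0181] [0.016 0.017] 89.19825744628906
made 233 [0.6195 0.0863] 0.0201 [0.6177 0.0857 0.0825] rect [0.6186 0.0859] [0.037 0.038] 1.8732022047042847
tray 471 [0.4573 0.2924] 0.113 [0.4598 0.2979 0.0267] rect [0.4572 0.2925] [0.16  0.161] 4.94200325012207
((0.5677251815795898, 0.04497949779033661), (0.21954527497291565, 0.1645503044128418), 72.4708251953125)
```

```bash
cat >> h.py <<'E'
def plan(p,yaw_deg,n,w):
    "rows in tool axes from the measured pose to p,yaw (tool down)"
    s=arm.get_state(); y0=np.degrees(s['ee_rot'][2]); dy=(yaw_deg-y0+180)%360-180
    d=(np.array(p)-s['eef_pos'])/n; out=[]
    for i in range(n):
        Rt=R.from_euler('zx',[0,0]); y=np.radians(y0+dy*i/n)
        M=(R.from_euler('z',y)*R.from_euler('x',np.pi)).as_matrix()
        out.append("0 0 %.1f %.4f %.4f %.4f %.3f"%(-dy/n,*(M.T@d),w))
    print('; '.join(out))
E
python3 - <<'E'
from h import *
print(arm.camera_model('wrist')['mount'])
plan((.50,.2,.22),-107.2,12,.087)
E
```

```text
[[ 9.58340100e-04 -9.59862662e-01 -2.80468807e-01  7.61952008e-02]
 [ 9.99999539e-01  9.36449527e-04  2.12061805e-04 -9.67526587e-04]
 [ 5.90946727e-05 -2.80468881e-01  9.59863117e-01 -1.51936953e-01]
 [ 0.00000000e+00  0.00000000e+00  0.00000000e+00  1.00000000e+00]]
0 0 7.2 0.0331 0.0259 0.0011 0.087; 0 0 7.2 0.0361 0.0215 0.0011 0.087; 0 0 7.2 0.0385 0.0168 0.0011 0.087; 0 0 7.2 0.0403 0.0119 0.0011 0.087; 0 0 7.2 0.0414 0.0067 0.0011 0.087; 0 0 7.2 0.0420 0.0015 0.0011 0.087; 0 0 7.2 0.0418 -0.0038 0.0011 0.087; 0 0 7.2 0.0410 -0.0090 0.0011 0.087; 0 0 7.2 0.0396 -0.0141 0.0011 0.087; 0 0 7.2 0.0375 -0.0189 0.0011 0.087; 0 0 7.2 0.0348 -0.0235 0.0011 0.087; 0 0 7.2 0.0316 -0.0277 0.0011 0.087
```

Call:
move_arm(rows="0 0 7.2 0.033 0.026 0.001 0.087; 0 0 7.2 0.036 0.0215 0.001 0.087; 0 0 7.2 0.0385 0.017 0.001 0.087; 0 0 7.2 0.040 0.012 0.001 0.087; 0 0 7.2 0.041 0.007 0.001 0.087; 0 0 7.2 0.042 0.0015 0.001 0.087; 0 0 7.2 0.042 -0.004 0.001 0.087; 0 0 7.2 0.041 -0.009 0.001 0.087", squeeze=40)

```text
t: 1.1
eef_pos: [0.4128, 0.3426, 0.2263]
ee_rot: [3.141, -0.0, -1.371]
force: [0.4, 0.6, 0.5]
width: 0.0869
gripper_force: 0.0
```

Call:
move_arm(rows="0 0 7.2 0.0395 -0.014 0.001 0.087; 0 0 7.2 0.0375 -0.019 0.001 0.087; 0 0 7.2 0.035 -0.0235 0.001 0.087; 0 0 7.2 0.0315 -0.028 0.001 0.087; 0 0 0 0 0 0 0.087")

```text
t: 1.72
eef_pos: [0.5006, 0.1981, 0.222]
ee_rot: [3.141, -0.001, -1.874]
force: [0.2, -0.9, 1.1]
width: 0.0872
gripper_force: 0.0
```

```bash
python3 - <<'E'
from h import *
print(arm.get_state()['q'].round(3))
plan((.53,-.28,.22),-107.2,10,.087)
E
```

```text
[ 0.741  0.144 -0.307 -0.    -1.121 -1.045]
0 0 -0.0 0.0447 -0.0171 0.0002 0.087; 0 0 -0.0 0.0447 -0.0171 0.0002 0.087; 0 0 -0.0 0.0448 -0.0171 0.0002 0.087; 0 0 -0.0 0.0448 -0.0171 0.0002 0.087; 0 0 -0.0 0.0448 -0.0170 0.0002 0.087; 0 0 -0.0 0.0448 -0.0170 0.0002 0.087; 0 0 -0.0 0.0448 -0.0170 0.0002 0.087; 0 0 -0.0 0.0448 -0.0170 0.0002 0.087; 0 0 -0.0 0.0448 -0.0170 0.0002 0.087; 0 0 -0.0 0.0448 -0.0170 0.0002 0.087
```

Call:
move_arm(rows="0 0 0 0.0448 -0.017 0 0.087; 0 0 0 0.0448 -0.017 0 0.087; 0 0 0 0.0448 -0.017 0 0.087; 0 0 0 0.0448 -0.017 0 0.087; 0 0 0 0.0448 -0.017 0 0.087; 0 0 0 0.0448 -0.017 0 0.087; 0 0 0 0.0448 -0.017 0 0.087; 0 0 0 0.0448 -0.017 0 0.087")

```text
t: 2.72
eef_pos: [0.5243, -0.1831, 0.2225]
ee_rot: [3.142, 0.0, -1.868]
force: [0.6, 1.3, 0.2]
width: 0.0871
gripper_force: 0.0
```

Call:
move_arm(rows="0 0 0 0.0448 -0.017 0 0.087; 0 0 0 0.0448 -0.017 0 0.087; 0 0 0 0 0 0 0.087;0 0 0 0 0 0 0.087")

```text
t: 3.22
eef_pos: [0.5303, -0.2774, 0.2221]
ee_rot: [3.141, 0.0, -1.87]
force: [0.2, 0.6, 0.4]
width: 0.0868
gripper_force: 0.0
```

```bash
cat >> h.py <<'E'
def ring(tag,xy,lo,hi,r=.035):
    z=np.load(tag+'.npz'); P=cloud(z['d'],z['K'],z['W']).reshape(-1,3)
    Q=P[(P[:,2]>lo)&(P[:,2]<hi)&(np.hypot(P[:,0]-xy[0],P[:,1]-xy[1])<r)]
    if len(Q)<10: return len(Q)
    c,rad=cv2.minEnclosingCircle(Q[:,:2].astype(np.float32)); c=np.array(c)
    rr=np.hypot(*(Q[:,:2]-c).T); return len(Q),c.round(4),round(rad,4),'inner',rr.min().round(4),Q.mean(0).round(4),(P[:,2][np.hypot(P[:,0]-xy[0],P[:,1]-xy[1])<.05].max() if 1 else 0)
E
python3 - <<'E'
from h import *
save('wrist','w1'); print(ring('w1',(.531,-.324),.033,.045)); print(ring('w1',(.416,-.201),.033,.045))
E
```

```text
(872, array([ 0.5326, -0.3268]), 0.0199, 'inner', np.float64(0.0076), array([ 0.5326, -0.327 ,  0.0414]), np.float64(0.3739789992260848))
(700, array([ 0.4188, -0.2041]), 0.0203, 'inner', np.float64(0.0111), array([ 0.4192, -0.2054,  0.0405]), np.float64(0.04361579611516386))
```

View pics/w1.png

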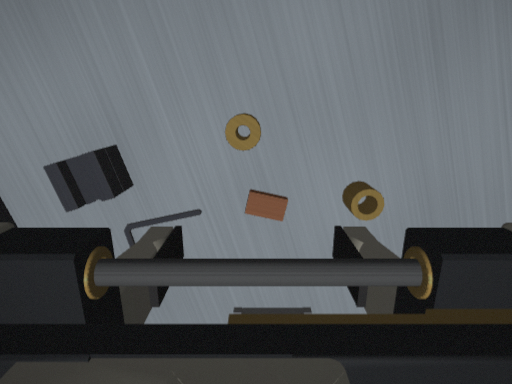

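The wrist view shows the narrow bushing at (243,132) with the visibly smaller bore, and the wide one at (367,203). The depth radii agree (inner 7.6 mm against 11.1 mm). Going down on the narrow one.

Call:
move_arm(rows="0 0 0 0.023 -0.008 0.03 0.087; 0 0 0 0.023 -0.008 0.03 0.087; 0 0 0 0 0 0.04 0.087; 0 0 0 0 0 0.04 0.087; 0 0 0 0 0 0.03 0.087; 0 0 0 0 0 0.02 0.087; 0 0 0 0 0 0.0185 0.087; 0 0 0 0 0 0 0.087")

```text
t: 4.28
eef_pos: [0.5317, -0.3249, 0.013]
ee_rot: [3.139, 0.0, -1.868]
force: [0.9, -0.1, 0.2]
width: 0.0868
gripper_force: 0.0
```

Call:
move_arm(rows="0 0 0 0 0 0 0.055; 0 0 0 0 0 0 0.045; 0 0 0 0 0 0 0.035; 0 0 0 0 0 0 0.035; 0 0 0 0 0 0 0.03; 0 0 0 0 0 0 0.03")

```text
t: 5.03
eef_pos: [0.5322, -0.3266, 0.0142]
ee_rot: [-3.142, -0.0, -1.87]
force: [-1.1, 0.6, 0.8]
width: 0.0385
gripper_force: 40.0
```

Call:
move_arm(rows="0 0 0 0 0 -0.02 0.03; 0 0 0 0 0 -0.04 0.03; 0 0 0 0 0 -0.045 0.03; 0 0 0 0 0 -0.045 0.03; 0 0 0 -0.02 0.009 0 0.03; 0 0 0 -0.04 0.018 0 0.03; 0 0 0 -0.04 0.018 0 0.03; 0 0 0 -0.04 0.018 0 0.03")

```text
t: 6.02
eef_pos: [0.5116, -0.1724, 0.1625]
ee_rot: [3.139, -0.0, -1.87]
force: [0.3, 0.7, -2.5]
width: 0.0388
gripper_force: 40.0
```

Call:
move_arm(rows="0 0 0 -0.04 0.018 0 0.03; 0 0 0 -0.04 0.018 0 0.03; 0 0 0 -0.04 0.018 0 0.03; 0 0 0 -0.04 0.018 0 0.03; 0 0 0 -0.04 0.018 0 0.03; 0 0 0 -0.04 0.018 0 0.03; 0 0 0 -0.04 0.018 0 0.03; 0 0 0 -0.04 0.018 0 0.03")

```text
t: 7.02
eef_pos: [0.4682, 0.1751, 0.1627]
ee_rot: [3.14, -0.002, -1.87]
force: [1.1, -1.1, -2.1]
width: 0.0386
gripper_force: 40.0
```

Call:
move_arm(rows="0 0 0 -0.04 0.018 0 0.03; 0 0 0 -0.04 0.018 0 0.03; 0 0 0 -0.029 0.0115 0 0.03; 0 0 0 0 0 0 0.03; 0 0 0 0 0 0 0.03")

```text
t: 7.65
eef_pos: [0.4555, 0.2915, 0.1628]
ee_rot: [3.14, -0.002, -1.869]
force: [0.0, 1.3, -2.7]
width: 0.0392
gripper_force: 40.0
```

Call:
move_arm(rows="0 0 0 0 0 0.03 0.03; 0 0 0 0 0 0.04 0.03; 0 0 0 0 0 0.04 0.03; 0 0 0 0 0 0.02 0.03; 0 0 0 0 0 0.01 0.03; 0 0 0 0 0 0.004 0.03; 0 0 0 0 0 0.0025 0.03; 0 0 0 0 0 0 0.03")

```text
t: 8.65
eef_pos: [0.4568, 0.2925, 0.0182]
ee_rot: [-3.141, 0.001, -1.87]
force: [-0.0, -0.2, -4.0]
width: 0.0388
gripper_force: 40.0
```

Call:
move_arm(rows="0 0 0 0 0 0.001 0.03; 0 0 0 0 0 0 0.03; 0 0 0 0 0 0 0.03")

```text
t: 9.02
eef_pos: [0.4569, 0.2926, 0.0171]
ee_rot: [-3.141, 0.001, -1.869]
force: [-0.8, 0.8, 3.3]
width: 0.0386
gripper_force: 40.0
```

Call:
move_arm(rows="0 0 0 0 0 0 0.045; 0 0 0 0 0 0 0.06; 0 0 0 0 0 0 0.07; 0 0 0 0 0 0 0.07; 0 0 0 0 0 -0.02 0.07; 0 0 0 0 0 -0.04 0.07; 0 0 0 0 0 -0.06 0.07; 0 0 0 0 0 -0.04 0.07")

```text
t: 10.02
eef_pos: [0.457, 0.2926, 0.1794]
ee_rot: [-3.14, 0.002, -1.869]
force: [0.5, 0.9, -0.2]
width: 0.0701
gripper_force: 0.0
```

```bash
python3 - <<'E'
from h import *
save('wrist','w2'); print(ring('w2',(.457,.2925),.038,.05)); print(arm.get_state()['eef_pos'])
save('top','t2'); print(ring('t2',(.457,.2925),.033,.05))
z=np.load('w2.npz');P=cloud(z['d'],z['K'],z['W']);print('post vis',ring('w2',(.587,-.019),.085,.1))
plan((.418,-.12,.175),-107.2,10,.087)
E
```

```text
(1048, array([0.4573, 0.2923]), 0.02, 'inner', np.float64(0.0076), array([0.4571, 0.2914, 0.0443]), np.float64(0.28950095187042535))
[0.45891718 0.29401629 0.18439627]
(202, array([0.4564, 0.2931]), 0.0202, 'inner', np.float64(0.0074), array([0.4557, 0.2926, 0.0425]), np.float64(0.6172739348959353))
post vis 0
0 0 0.0 0.0408 -0.0083 0.0007 0.087; 0 0 0.0 0.0408 -0.0083 0.0007 0.087; 0 0 0.0 0.0408 -0.0083 0.0007 0.087; 0 0 0.0 0.0408 -0.0083 0.0007 0.087; 0 0 0.0 0.0408 -0.0083 0.0007 0.087; 0 0 0.0 0.0408 -0.0083 0.0007 0.087; 0 0 0.0 0.0408 -0.0083 0.0007 0.087; 0 0 0.0 0.0408 -0.0083 0.0007 0.087; 0 0 0.0 0.0408 -0.0084 0.0007 0.087; 0 0 0.0 0.0408 -0.0084 0.0007 0.087
```

Call:
move_arm(rows="0 0 0 0.0348 -0.036 -0.008 0.087; 0 0 0 0.0348 -0.036 -0.008 0.087; 0 0 0 0.0348 -0.036 -0.008 0.087; 0 0 0 0.0348 -0.036 -0.008 0.087; 0 0 0 0.0348 -0.036 -0.008 0.087; 0 0 0 0.0348 -0.036 -0.008 0.087; 0 0 0 0 0 0 0.087; 0 0 0 0 0 0 0.087")

```text
t: 11.12
eef_pos: [0.601, 0.0287, 0.2236]
ee_rot: [3.14, -0.0, -1.871]
force: [0.2, -0.3, 0.6]
width: 0.0868
gripper_force: 0.0
```

```bash
python3 - <<'E'
from h import *
print(arm.get_state()['eef_pos'])
save('wrist','w3')
print('post',ring('w3',(.587,-.019),.086,.1,.02),'\nmade',ring('w3',(.619,.086),.07,.09,.03))
print('boss',ring('w3',(.587,-.019),.037,.045,.03), 'collar',ring('w3',(.587,-.019),.048,.056,.03))
print(arm.get_state()['eef_pos'])
plan((.419,-.204,.2),-107.2,8,.087)
E
```

```text
[0.60104122 0.02873695 0.22361748]
post (338, array([ 0.5886, -0.0201]), 0.0099, 'inner', np.float64(0.0004), array([ 0.5884, -0.0203,  0.0915]), np.float64(0.37559002354424753)) 
made (900, array([0.6211, 0.0847]), 0.0204, 'inner', np.float64(0.0077), array([0.6198, 0.081 , 0.0819]), np.float64(0.09517879419850311))
boss (1123, array([ 0.5885, -0.0201]), 0.0259, 'inner', np.float64(0.0147), array([ 0.5881, -0.0212,  0.0414]), np.float64(0.37559002354424753)) collar (253, array([ 0.5885, -0.0201]), 0.0148, 'inner', np.float64(0.0099), array([ 0.5872, -0.0234,  0.0537]), np.float64(0.37559002354424753))
[0.60094142 0.02931343 0.22381895]
0 0 0.0 0.0346 0.0131 0.0030 0.087; 0 0 0.0 0.0346 0.0131 0.0030 0.087; 0 0 0.0 0.0346 0.0131 0.0030 0.087; 0 0 0.0 0.0346 0.0131 0.0030 0.087; 0 0 0.0 0.0346 0.0131 0.0030 0.087; 0 0 0.0 0.0346 0.0131 0.0030 0.087; 0 0 0.0 0.0346 0.0131 0.0030 0.087; 0 0 0.0 0.0346 0.0131 0.0030 0.087
```

View pics/w3.png

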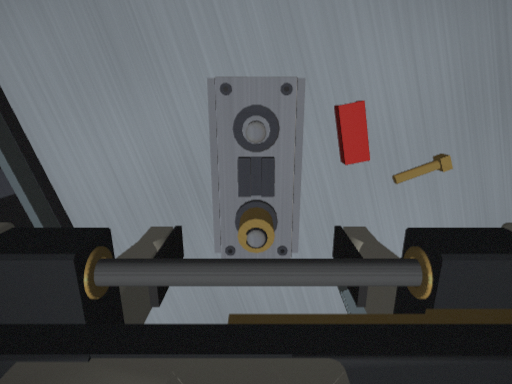

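Straight over the shoe: bare post nose at (256,130), made-up post at (256,237), shoe aligned with the gripper. Measuring the wide bushing from close by.

Call:
move_arm(rows="0 0 0 0.0377 0.0175 0.003 0.087; 0 0 0 0.0377 0.0175 0.003 0.087; 0 0 0 0.0377 0.0175 0.003 0.087; 0 0 0 0.0377 0.0175 0.003 0.087; 0 0 0 0.0377 0.0175 0.003 0.087; 0 0 0 0.0377 0.0175 0.003 0.087; 0 0 0 0 0 0 0.087; 0 0 0 0 0 0 0.087")

```text
t: 12.18
eef_pos: [0.4348, -0.1555, 0.2068]
ee_rot: [-3.141, 0.0, -1.869]
force: [-0.1, 0.0, 0.6]
width: 0.0872
gripper_force: 0.0
```

```bash
python3 - <<'E'
from h import *
save('wrist','w4'); r=ring('w4',(.418,-.203),.035,.045); print(r)
print(arm.get_state()['eef_pos'])
plan((*r[1],.013),-107.2,1,.087)
E
```

```text
(767, array([ 0.4185, -0.2036]), 0.0199, 'inner', np.float64(0.0112), array([ 0.4184, -0.2039,  0.0414]), np.float64(0.3587061391135686))
[ 0.43506435 -0.15540364  0.20671505]
0 0 0.1 0.0509 0.0017 0.1937 0.087
```

Call:
move_arm(rows="0 0 0 0.0255 0.0008 0.03 0.087; 0 0 0 0.0255 0.0008 0.03 0.087; 0 0 0 0 0 0.04 0.087; 0 0 0 0 0 0.04 0.087; 0 0 0 0 0 0.03 0.087; 0 0 0 0 0 0.015 0.087; 0 0 0 0 0 0.0075 0.087; 0 0 0 0 0 0 0.087")

```text
t: 13.22
eef_pos: [0.4183, -0.204, 0.0138]
ee_rot: [3.141, -0.0, -1.869]
force: [0.4, -0.5, -0.1]
width: 0.0868
gripper_force: 0.0
```

Call:
move_arm(rows="0 0 0 0 0 0 0.055; 0 0 0 0 0 0 0.045; 0 0 0 0 0 0 0.035; 0 0 0 0 0 0 0.035; 0 0 0 0 0 0 0.03; 0 0 0 0 0 0 0.03", squeeze=50)

```text
t: 13.98
eef_pos: [0.4179, -0.2045, 0.0141]
ee_rot: [3.141, -0.0, -1.87]
force: [-0.8, 0.6, 2.5]
width: 0.0394
gripper_force: 50.0
```

```bash
python3 - <<'E'
from h import *
print(arm.get_state()['eef_pos'])
E
```

```text
[ 0.41786863 -0.20450706  0.01412399]
```

Call:
move_arm(rows="0 0 0 0 0 -0.02 0.03; 0 0 0 0 0 -0.04 0.03; 0 0 0 0 0 -0.045 0.03; 0 0 0 0 0 -0.045 0.03; 0 0 0 -0.02 -0.01 0 0.03; 0 0 0 -0.035 -0.0165 0 0.03; 0 0 0 -0.04 -0.019 0 0.03; 0 0 0 -0.04 -0.019 0 0.03")

```text
t: 14.98
eef_pos: [0.5195, -0.0934, 0.1635]
ee_rot: [3.14, -0.0, -1.87]
force: [0.6, -0.5, -2.4]
width: 0.039
gripper_force: 50.0
```

Call:
move_arm(rows="0 0 0 -0.035 -0.0165 0 0.03; 0 0 0 -0.03 -0.015 0 0.03; 0 0 0 -0.02 -0.01 0 0.03; 0 0 0 -0.0063 -0.0023 0 0.03; 0 0 0 0 0 0 0.03; 0 0 0 0 0 0 0.03")

```text
t: 15.72
eef_pos: [0.5874, -0.0208, 0.164]
ee_rot: [3.141, -0.0, -1.87]
force: [-0.1, -0.8, -3.0]
width: 0.0389
gripper_force: 50.0
```

```bash
python3 - <<'E'
from h import *
s=arm.get_state();print(s['eef_pos'],s['force'],s['ee_rot'])
save('wrist','w5');save('side','s5')
for b in((.18,.215),):print(ring('w5',s['eef_pos'],*b))
plan((.5885,-.0201,.164),-107.2,1,.03)
im=cv2.imread('pics/s5.png')[130:270,150:310];cv2.imwrite('pics/s5c.png',cv2.resize(im,None,fx=4,fy=4,interpolation=2))
E
```

```text
[ 0.58741371 -0.02079436  0.16404776] [-0.05833358 -0.7687054  -3.0470325 ] [ 3.14118070e+00 -1.52339912e-04 -1.87045090e+00]
(4714, array([ 0.5844, -0.0308]), 0.0334, 'inner', np.float64(0.0001), array([ 0.5869, -0.024 ,  0.1924]), np.float64(0.27420098459846165))
0 0 0.0 -0.0009 -0.0007 0.0002 0.030
```

View pics/w5.png

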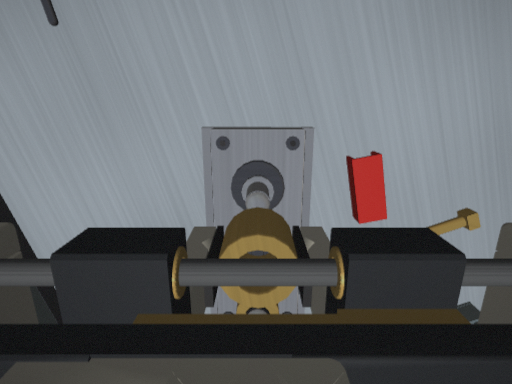

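View pics/s5c.png

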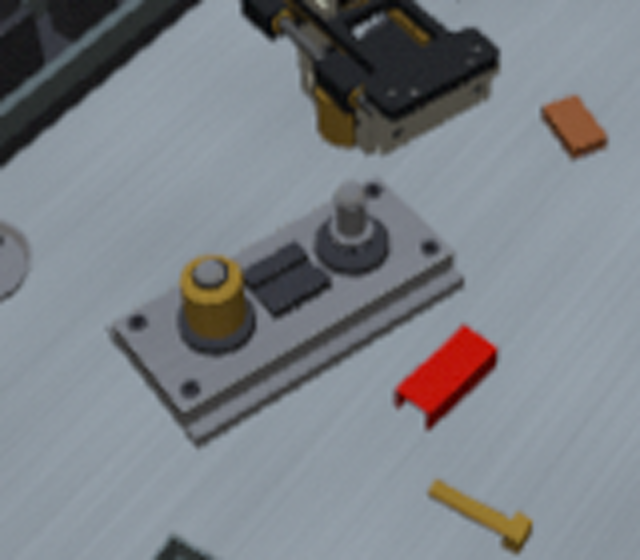

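Wrist view: the bushing is held upright over the post, with its bore centred at about (258,310) and the post below at (258,190). The side view confirms this. Descending over the nose.

Call:
move_arm(rows="0 0 0 -0.0009 -0.0007 0.02 0.03; 0 0 0 0 0 0.02 0.03; 0 0 0 0 0 0.012 0.03; 0 0 0 0 0 0.005 0.03; 0 0 0 0 0 0.004 0.03; 0 0 0 0 0 0.003 0.03; 0 0 0 0 0 0 0.03")

```text
t: 16.7
eef_pos: [0.5891, -0.0195, 0.1002]
ee_rot: [-3.141, -0.0, -1.87]
force: [-0.2, -0.1, -4.1]
width: 0.039
gripper_force: 50.0
```

Call:
move_arm(rows="0 0 0 0 0 0.003 0.03; 0 0 0 0 0 0.003 0.03; 0 0 0 0 0 0.002 0.03; 0 0 0 0 0 0 0.03; 0 0 0 0 0 0 0.03")

```text
t: 17.32
eef_pos: [0.5888, -0.0196, 0.0918]
ee_rot: [3.141, -0.0, -1.87]
force: [-1.6, -1.4, -3.9]
width: 0.0393
gripper_force: 50.0
```

Call:
move_arm(rows="0 0 0 0 0 0.005 0.03; 0 0 0 0 0 0.006 0.03; 0 0 0 0 0 0.006 0.03; 0 0 0 0 0 0.004 0.03; 0 0 0 0 0 0 0.03; 0 0 0 0 0 0 0.03")

```text
t: 18.08
eef_pos: [0.5886, -0.0195, 0.0706]
ee_rot: [3.141, -0.0, -1.87]
force: [-2.5, -2.1, -5.5]
width: 0.039
gripper_force: 50.0
```

Call:
move_arm(rows="0 0 0 0 0 0.003 0.03; 0 0 0 0 0 0.003 0.03; 0 0 0 0 0 0.002 0.03; 0 0 0 0 0 0 0.03; 0 0 0 0 0 0 0.03")

```text
t: 18.7
eef_pos: [0.589, -0.0197, 0.0639]
ee_rot: [-3.141, -0.0, -1.87]
force: [-4.5, -4.3, 2.1]
width: 0.0392
gripper_force: 50.0
```

Side force of 4 N on each axis: easing the lateral position towards the force.

Call:
move_arm(rows="0 0 0 0.0008 0.0004 0 0.03; 0 0 0 0 0 0 0.03; 0 0 0 0 0 0 0.03")

```text
t: 19.08
eef_pos: [0.589, -0.0198, 0.0637]
ee_rot: [-3.141, 0.001, -1.869]
force: [-4.8, -0.2, 4.8]
width: 0.0393
gripper_force: 50.0
```

```bash
python3 - <<'E'
from h import *
s=arm.get_state();print(s['eef_pos'],s['force'],s['moment'],s['ee_rot'])
E
```

```text
[ 0.58896733 -0.01982797  0.06368401] [-4.77560545 -0.21723433  4.77666761] [0.02164765 1.49814711 0.00918019] [-3.14052254e+00  6.14916923e-04 -1.86945306e+00]
```

Call:
move_arm(rows="0 0 0 0.0003 0.001 0 0.03; 0 0 0 0 0 0 0.03; 0 0 0 0 0 0 0.03")

```text
t: 19.45
eef_pos: [0.5888, -0.0198, 0.0636]
ee_rot: [-3.139, 0.001, -1.869]
force: [3.0, -0.9, 4.0]
width: 0.0389
gripper_force: 50.0
```

Call:
move_arm(rows="0 0 0 -0.0001 -0.0003 0.003 0.03; 0 0 0 0 0 0.003 0.03; 0 0 0 0 0 0.002 0.03; 0 0 0 0 0 0 0.03; 0 0 0 0 0 0 0.03")

```text
t: 20.08
eef_pos: [0.5888, -0.0198, 0.0554]
ee_rot: [-3.14, 0.001, -1.869]
force: [2.7, 0.6, 6.6]
width: 0.0388
gripper_force: 50.0
```

Call:
move_arm(rows="0 0 0 0 0 0.001 0.03; 0 0 0 0 0 0 0.03; 0 0 0 0 0 0 0.03")

```text
t: 20.45
eef_pos: [0.5888, -0.0198, 0.0545]
ee_rot: [-3.14, 0.001, -1.869]
force: [3.1, -0.3, 5.8]
width: 0.0392
gripper_force: 50.0
```

Call:
move_arm(rows="0 0 0 0 0 0.001 0.03; 0 0 0 0 0 0 0.03; 0 0 0 0 0 0 0.03")

```text
t: 20.82
eef_pos: [0.5888, -0.0198, 0.0541]
ee_rot: [-3.139, 0.001, -1.869]
force: [0.6, -0.3, 11.5]
width: 0.0389
gripper_force: 50.0
```

Contact with the stop (z stays back, force steps up). A little more preload.

Call:
move_arm(rows="0 0 0 0 0 0.001 0.03; 0 0 0 0 0 0 0.03; 0 0 0 0 0 0 0.03")

```text
t: 21.2
eef_pos: [0.5889, -0.0198, 0.0541]
ee_rot: [-3.139, 0.001, -1.869]
force: [-2.8, 1.1, 20.4]
width: 0.0391
gripper_force: 50.0
```

```bash
python3 - <<'E'
from h import *
im,d,K,W=save('side','s6'); save('wrist','w6')
c=cv2.resize(im[150:250,160:290],None,fx=6,fy=6,interpolation=2);cv2.imwrite('pics/s6c.png',c)
z=np.load('w6.npz');P=cloud(z['d'],z['K'],z['W']).reshape(-1,3)
for lo,hi in((.065,.072),(.072,.078),(.078,.086),(.086,.1)):
    Q=P[(P[:,2]>lo)&(P[:,2]<hi)&(np.hypot(P[:,0]-.5885,P[:,1]+.02)<.022)];print(lo,len(Q),np.median(Q,0) if len(Q) else '')
s=arm.get_state();print(s['t'],s['eef_pos'],s['force'],s['moment'],s['gripper_force'])
E
```

```text
0.065 430 [ 0.58310177 -0.03540761  0.06849096]
0.072 402 [ 0.58291869 -0.03527675  0.0750372 ]
0.078 2423 [ 0.58774093 -0.02856195  0.08157424]
0.086 559 [ 0.58773133 -0.01597621  0.09333981]
21.3 [ 0.58889677 -0.01982852  0.05408512] [-2.8688375   1.5947485  19.05847813] [0.6327384  1.01011404 0.0146972 ] 50.011214688420296
```

View pics/s6c.png

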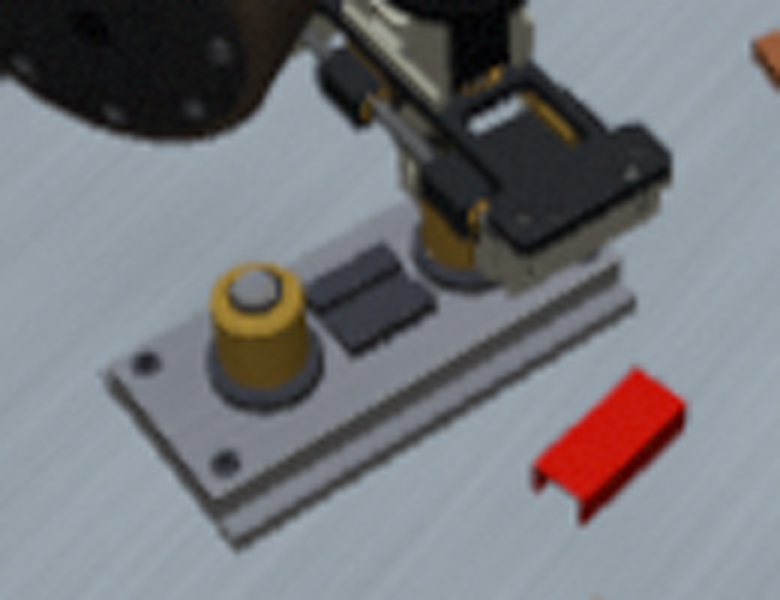

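View pics/w6.png

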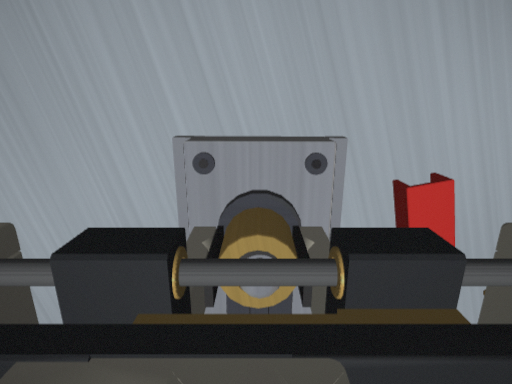

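The side view shows the bushing flat on the boss at (460,250). The wrist view shows the post standing up through its bore at (260,275). Its top is at the same height as the made-up one (about 81.6 mm against 81.9 mm), and the force is steady at about 19 N.

```bash
python3 -c "
from station import arm
print(arm.job_done())"
```

```text
the job is handed in; nothing more can be done
None
```

The job is handed in, with no verdict shown: the small-bored bushing stands upright in the tray, and the other is on the post, hard against the stop, still gripped (50 N) and pressed down (about 20 N) for your clip.

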